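Clear the figure painter's bench

TASK

Clear up the figure painter's bench: stand each paint pot upright in the tray of its own colour, set the grey bust on its plinth upright in the middle of the turntable, and lay the two modelling tools centred across both bars of the tool rest, one in each slot. Do not let the bust tip over on the way; leave everything released and at rest.

Things in the scene. Friction and masses are not known exactly. Their poses are not given: they have to be found in the camera images.
- red_pot: paint pot with a red lid: a straight upright cylinder 36 in diameter and 50 high, white body with a red band and a red lid. Origin at the centre of its underside, z up along its axis. About 60 g.
- blue_pot: paint pot with a blue lid: a straight upright cylinder 36 in diameter and 50 high, white body with a blue band and a blue lid. Origin at the centre of its underside, z up along its axis. About 60 g.
- bust: miniature grey resin bust on a brown wooden plinth. The plinth is a 36 x 36 block, 36 high, sides along x and y; the bust (27 across) stands on it and its head reaches 70 above the underside. Origin at the centre of the underside, z up. Take it by the plinth. About 90 g.
- wood_tool: modelling tool with a brown wooden handle and a small flat steel blade: handle 125 long, 13 wide (y), 12 thick (z) and flat-sided; the whole tool is 150 long. Origin at the middle of its length and width, on its underside; x runs along the tool, away from the handle and towards the metal tip, z up. The handle reaches from x = -75 to x = +50, so the origin is a good place to grip, across y. About 30 g.
- black_tool: modelling tool with a black handle and a steel needle: handle 125 long, 13 wide (y), 12 thick (z) and flat-sided; the whole tool is 150 long. Origin at the middle of its length and width, on its underside; x runs along the tool, away from the handle and towards the metal tip, z up. The handle reaches from x = -75 to x = +50, so the origin is a good place to grip, across y. About 30 g.
- red_tray: red square open tray, fixed to the bench: 70 x 70 outside, 62 x 62 inside, walls 4 thick, rim 14 high, inner floor 4 above the bench. Origin under its centre at bench level, z up, sides along x and y.
- blue_tray: blue square open tray, fixed to the bench: 70 x 70 outside, 62 x 62 inside, walls 4 thick, rim 14 high, inner floor 4 above the bench. Origin under its centre at bench level, z up, sides along x and y.
- turntable: round aluminium turntable, fixed: 84 in diameter, flat top 20 above the bench. Origin on its axis at bench level, z up.
- tool_rest: wooden tool rest, fixed: board 88 (x) by 148 (y), 6 thick, with two bars along y, 12 thick, centred at x = -38 and +38, tops 24 above the bench; raised parts (34 above the bench) leave two slots 40 wide, centred at y = -40 and +40. Tools lie along x, either way round, undersides 24 above the bench; fingers fit between the bars. Origin under its centre at bench level, z up.

How it is judged:
By the outcome, as a careful person would: the job done as asked, in the order asked, and still so for the second after the job is handed in, with the robot touching nothing.
It also fails if it takes over 128 s, if anything falls off the work surface, if the arm or the gripper's body presses on something with over 40 N, if the wrist force passes 120 N, or if a joint passes its speed limit or range.

ROBOT

A 6-joint arm with a two-finger parallel gripper is mounted at the origin on the work surface. World frame = base frame: x ahead of the robot, y to its left, z up, the work surface at z = 0. Lengths are in mm, angles in degrees, forces in N, time in s.
With the tool pointing down it reaches from about 350 to 850 mm from the base axis. Payload 8.1 kg.
Tool frame: the origin (TCP) lies between the finger pads; the fingertips stand 17 mm ahead of it and the grasp point (between the pads) lies 2 mm behind it; z points along the fingers, y is the line along which they close (so a half turn about z gives the same grasp; the last joint's range is limited). The gripper opens to 85 mm and grips with 20 to 120 N. Pads are 22 mm wide; open, the fingers measure 114 mm over their backs; the gripper's body (76 mm by 85 mm) begins 54 mm behind the grasp point. The pads swing forward as they close: fully open they stand 13 mm farther back than shut.
Start: joints at [-75.424, 7.471, 85.268, -0, 87.261, -4.893], TCP at [199.999, -565.69, 248.292] pointing down, gripper open.
Joint ranges: [-169.43, 169.43], [-51.17, 129.36], [1.28, 143.12], [-76.62, 256.62], [0, 156.53], [-152.29, 152.29]. Speed limits (degrees/s): [136.94, 136.94, 159.86, 180, 180, 180].

INTERFACE

Orientations are given as [roll, pitch, yaw] about the fixed x, y, z axes, in that order (R = Rz(yaw) Ry(pitch) Rx(roll)).
In Python, from bench import sense, snapshot, hand_in, trace, place_of gives the robot as it stands.
- The arm moves only by the shell command python3 -m handwheel 'ROWS' [FORCE]. ROWS is JSON, a list of rows, each a list of 7 numbers: the opening, from -1 (shut) to 1 (fully open), then the shift along the tool's x, y, z in cm, then the turn, a rotation vector about the tool's x, y, z in rad. A call has 1 to 12 rows; each row shifts and turns the commanded pose from where the row before left it, along the tool's axes as they then stand; what a row does not reach is not made up. A row lasts 1/12 s, in which the tool goes at most 41.7 mm and 7.16 degrees, less where a joint would pass 70% of its speed; a pose out of reach is approached as far as the arm can. A call with a gripper value outside its range is refused whole. The fingers move at their own pace and stop on an object; FORCE is the grip in N (left out, the last holds). Time passes only in rows, so rows that do not move let the fingers close. It gives the time, the measured TCP pose, the force, the opening and the grip force at its end, in the units of the state.
- sense(): the state, without advancing time (a new reading comes with each control period).
- snapshot(name): name is "scene" or "top" or "wrist"; returns a dict with "image" (420x560x3 uint8, red, green, blue), "intrinsics" (3x3 intrinsics, pixels), "k1" (the pictures are not rectified: a ray, as slopes to the right and down, at radius r is drawn at 1 + k1 r^2 times it, then the intrinsics apply), "R" (3x3) and "t" (3): a world point X has camera coordinates R X + t. Camera axes: x right, y down, z forward; pixel columns grow to the right and rows downward; lengths in mm; the calibration is good to about 2 mm. A picture is of the moment at which its call begins. There is no depth.
- hand_in(): hands the job in; it is judged then, once.
Trained networks look in a picture, given as the dict that the camera call returned (one of the last four; its "shot" number tells which), for a name from the list of things; names that differ only in an ending like _2 or _b are one class to them, and where a whole thing is asked for, a point or a joint stands for the part that bears it (a point fixed in the world has none). Each returns a list of dicts, best first, with "conf" (0 to 1); they miss things now and then, are a little off and sometimes report something else, mostly with a low value. They report only what shows in the picture. A call takes as long as a camera call.
- trace(picture, query): "pixels" (420x560 bool, what is visible of it).
- place_of(picture, query): "location" ([x, y, z] in mm, in world coordinates, good to about 4 mm: a listed point, or the origin of a listed thing).
The state is a dict: "time": time; "joint_pos": joint angles; "qd": joint speeds; "joint_efforts": joint torques, N m; "tool_pos": TCP position; "tcp_rot": TCP orientation; "ft_force": force on the tool from outside, world axes, zero at the start; "wrist_torque": the same for the moment, N m; "finger_gap": finger opening in mm; "grip_force": force on a finger pad.
Only numpy, scipy, OpenCV 4.12 (cv2) and the standard library are available. Lean on these libraries where they do the work, as an engineer would, in place of code of your own. Each camera call takes 0.05 s, during which the arm holds its last target. There are 200 camera calls.

## Working session

There is one attempt and no reset: what is moved stays moved. The work goes in short steps, Python scripts to look and compute and a shell command to move; the robot and the scene stay as the last step left them, time stands still between calls to the robot, and variables do not carry over. Pictures are saved under pics/ and viewed, at most 14 in all, crops included, and the job is handed in when it is done.

```bash
ls; mkdir -p pics; cat > h.py <<'E'
import numpy as np, cv2
from bench import sense, snapshot, trace, place_of, hand_in
def save(p,name): cv2.imwrite('pics/'+name,p['image'][:,:,::-1])
def ray(p,u,v):
    K=np.array(p['intrinsics'],float);k=p['k1']
    d=np.array([(u-K[0,2])/K[0,0],(v-K[1,2])/K[1,1]]);s=d.copy()
    for _ in range(20): s=d/(1+k*(s@s))
    R=np.array(p['R']);t=np.array(p['t'])
    return -R.T@t, R.T@np.array([s[0],s[1],1])
def onz(p,u,v,z):
    o,d=ray(p,u,v); return o+d*(z-o[2])/d[2]
def proj(p,X):
    c=np.array(p['R'])@np.asarray(X,float)+np.array(p['t']);s=c[:2]/c[2];s=s*(1+p['k1']*(s@s))
    K=np.array(p['intrinsics']);return K[0,0]*s[0]+K[0,2],K[1,1]*s[1]+K[1,2]
N=['red_pot','blue_pot','bust','wood_tool','black_tool','red_tray','blue_tray','turntable','tool_rest']
E
python3 - <<'E'
from h import *
for n in ['scene','top']:
    p=snapshot(n); save(p,n+'0.png')
    print(n, np.round(-np.array(p['R']).T@np.array(p['t'])))
    for q in N:
        print(q,[(np.round(r['location'],1).tolist(),round(r['conf'],2)) for r in place_of(p,q)[:2]])
print(sense())
E
```

```text
pics
scene [1180.  255.  541.]
red_pot [([455.1, -157.4, 3.9], 0.63)]
blue_pot [([430.8, 163.1, -3.6], 0.8)]
bust [([445.1, -14.6, 3.9], 0.89)]
wood_tool [([455.2, 293.3, 2.0], 0.56)]
black_tool [([430.0, -306.2, 2.7], 0.59)]
red_tray [([608.9, 89.5, -3.4], 0.66), ([617.6, 300.2, 1.4], 0.54)]
blue_tray [([443.6, -13.7, 2.3], 0.7), ([632.7, -99.0, -0.7], 0.67)]
turntable [([616.4, 300.1, -1.0], 0.59)]
tool_rest [([615.7, -316.8, -5.0], 0.72), ([434.9, 165.7, -4.1], 0.66)]
top [ 317.    0. 1026.]
red_pot [([453.5, -157.5, -2.0], 0.89)]
blue_pot [([433.8, 159.4, -1.4], 0.87)]
bust [([445.7, -14.0, 2.9], 0.58)]
wood_tool [([456.6, 291.6, 0.6], 0.91)]
black_tool [([428.5, -302.3, 2.7], 0.94), ([452.9, -157.6, -1.4], 0.72)]
red_tray [([609.6, 91.6, 1.6], 0.98)]
blue_tray [([631.5, -97.9, -2.4], 0.95), ([613.3, 295.3, -5.4], 0.61)]
turntable [([614.8, 297.1, -1.6], 0.78)]
tool_rest [([616.7, -316.6, -2.6], 0.71)]
{'time': 1.0, 'joint_pos': array([-7.54237616e+01,  7.47042060e+00,  8.52678489e+01,  8.11516854e-04,
        8.72630086e+01, -4.89143163e+00]), 'qd': array([-0.01128731,  0.04229595,  0.03572678, -0.05462202,  0.04843203,
       -0.02861178]), 'joint_efforts': array([ 5.44568975e-04, -5.69334733e+01, -5.00874996e+01, -6.63662559e-05,
        1.05482966e-03, -2.48450834e-05]), 'tool_pos': array([ 200.00541512, -565.67795613,  248.2995314 ]), 'tcp_rot': array([-1.79998796e+02, -9.16619373e-04,  1.94676312e+01]), 'ft_force': array([0.15155583, 0.98266786, 0.88576006]), 'wrist_torque': array([-0.03103789,  0.01390133, -0.00922252]), 'grip_force': 0.0, 'finger_gap': 85.322822748529}
```

View pics/top0.png

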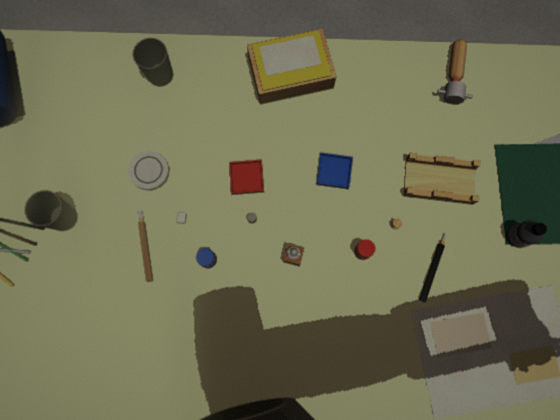

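View pics/scene0.png

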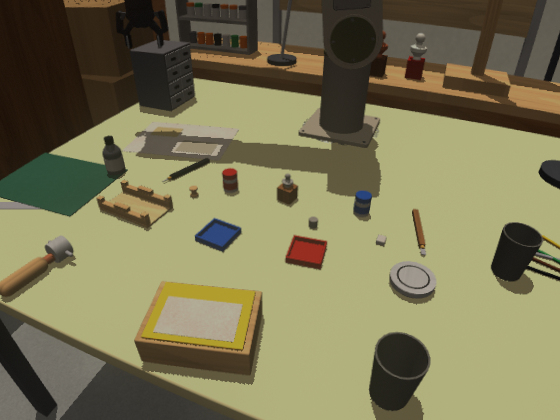

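```bash
python3 - <<'E'
from h import *
p=snapshot('top')
H=dict(red_pot=25,blue_pot=25,bust=30,wood_tool=12,black_tool=12,red_tray=14,blue_tray=14,turntable=20,tool_rest=24)
for q in N:
    for r in trace(p,q)[:1]:
        m=r['pixels'].astype(np.uint8); c=max(cv2.findContours(m,0,1)[0],key=cv2.contourArea)
        W=np.array([onz(p,*pt[0],H[q])[:2] for pt in c],np.float32)
        (cx,cy),(w,h),a=cv2.minAreaRect(W)
        print(q,round(r['conf'],2),'rect',np.round([cx,cy,w,h,a],1),'bb',np.round([W.min(0),W.max(0)],1).tolist())
E
```

```text
red_pot 0.58 rect [ 460.7 -159.9   35.3   41.    45.9] bb [[440.6000061035156, -179.6999969482422], [479.70001220703125, -139.1999969482422]]
blue_pot 0.69 rect [431.1 159.9  44.   34.6  55.6] bb [[411.8999938964844, 138.89999389648438], [450.20001220703125, 180.3000030517578]]
bust 0.69 rect [444.7 -14.9  36.5  39.3  77.5] bb [[423.5, -35.70000076293945], [465.6000061035156, 4.300000190734863]]
wood_tool 0.88 rect [454.7 290.4 148.9  15.1  13.4] bb [[382.79998779296875, 267.8999938964844], [527.0, 310.20001220703125]]
black_tool 0.74 rect [ 425.5 -300.1   17.6  136.5   70. ] bb [[361.70001220703125, -326.3999938964844], [489.20001220703125, -271.79998779296875]]
red_tray 0.98 rect [608.5  88.3  73.3  70.3   6.7] bb [[569.5999755859375, 51.0], [646.2999877929688, 126.0]]
blue_tray 0.71 rect [628.8 -97.9  71.9  76.9  84.2] bb [[590.2999877929688, -136.0], [667.0, -60.099998474121094]]
turntable 0.58 rect [614.6 294.6  84.7  82.5   4.9] bb [[572.5, 252.10000610351562], [656.5999755859375, 336.6000061035156]]
tool_rest 0.82 rect [ 616.4 -323.   157.6   97.4   85.3] bb [[564.5999755859375, -405.1000061035156], [669.5999755859375, -240.89999389648438]]
```

The top view shows the red pot at (365,249), blue pot (205,258), bust (292,254), wood tool near (145,247) with its blade up (+x), black tool near (433,267) with its needle up, and trays at (247,177) and (335,171). The turntable is at (148,170) and the rest at (441,178). The scene view agrees, with small unlisted clutter cubes between them. I start by turning to yaw 0 and heading for the red pot.

```bash
python3 -m handwheel '[[1,0,0,0,0,0,0.113],[1,0,0,0,0,0,0.113],[1,0,0,0,0,0,0.114],[1,2.1,-3.4,0,0,0,0],[1,2.1,-3.4,0,0,0,0],[1,2.1,-3.4,0,0,0,0],[1,2.1,-3.4,0,0,0,0],[1,2.1,-3.4,0,0,0,0],[1,2.1,-3.4,0,0,0,0],[1,2.1,-3.4,0,0,0,0],[1,2.1,-3.4,0,0,0,0],[1,2.1,-3.4,0,0,0,0]]' 40
cat >> h.py <<'E'
def plan(x,y,z,yaw):
    s=sense();p=s['tool_pos'];w=s['tcp_rot'][2]
    a=np.radians((w-yaw+180)%360-180); c,n=np.cos(np.radians(yaw)),np.sin(np.radians(yaw))
    d=np.array([x,y,z])-p
    print('at',np.round(p,1),'rpy',np.round(s['tcp_rot'],2),'t',round(s['time'],2),'| turn z rad',round(a,3),'then cm',np.round([(c*d[0]+n*d[1])/10,(n*d[0]-c*d[1])/10,-d[2]/10],2))
E
```

```text
time: 2.5
tool_pos: [389.7, -258.0, 248.6]
tcp_rot: [180.0, -0.0, -0.0]
ft_force: [1.3, 1.1, 0.6]
finger_gap: 85.6
grip_force: 0.0
```

```bash
python3 -c "
from h import *
plan(454,-157.5,200,0)"
```

```text
at [ 389.7 -258.   248.6] rpy [ 1.7997e+02 -4.0000e-02 -3.0000e-02] t 2.5 | turn z rad -0.0 then cm [  6.43 -10.05   4.86]
```

```bash
python3 -m handwheel '[[1,2,-3.2,1,0,0,0],[1,2,-3.2,1,0,0,0],[1,2.3,-3.6,1,0,0,0],[1,0,0,1.5,0,0,0],[1,0,0,0,0,0,0]]'
python3 - <<'E'
from h import *
p=snapshot('wrist'); save(p,'w1.png')
for q in N:
    print(q,[(np.round(r['location'],1).tolist(),round(r['conf'],2)) for r in place_of(p,q)[:2]])
plan(454,-157.5,31,0)
E
```

```text
time: 2.92
tool_pos: [450.5, -158.8, 201.0]
tcp_rot: [-179.9, 0.2, 0.3]
ft_force: [-0.9, 0.7, -0.6]
finger_gap: 85.2
grip_force: 0.0
red_pot [([462.4, -152.7, 0.4], 0.75)]
blue_pot []
bust [([446.6, -11.6, -3.7], 0.64)]
wood_tool []
black_tool []
red_tray [([610.3, 91.9, 3.4], 0.92)]
blue_tray []
turntable []
tool_rest [([611.5, -321.8, 3.7], 0.59)]
at [ 450.9 -162.3  204.3] rpy [ 1.7998e+02 -4.0000e-02 -9.0000e-02] t 3.42 | turn z rad -0.002 then cm [ 0.31 -0.48 17.33]
```

View pics/w1.png

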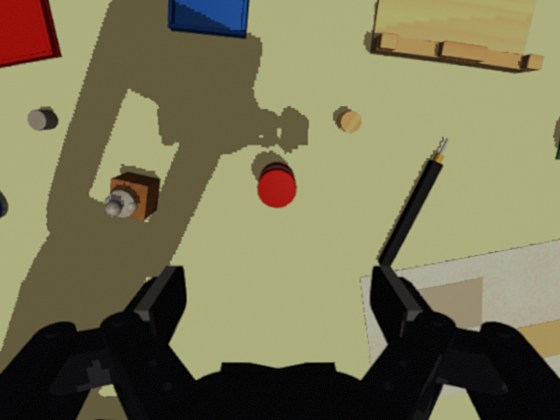

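```bash
python3 - <<'E'
from h import *
p=snapshot('wrist')
for q,z in [('red_pot',50),('bust',36),('blue_tray',14),('red_tray',14)]:
    for r in trace(p,q)[:1]:
        v,u=np.nonzero(r['pixels']); print(q,round(r['conf'],2),'bb',u.min(),u.max(),v.min(),v.max())
print('lid',onz(p,277,187,50), 'lid l,r',onz(p,257.5,187,50)[:2],onz(p,296.5,187,50)[:2])
for i in range(2): 
    plan(454,-157.5,31,0); snapshot('wrist')
E
```

```text
red_pot 0.57 bb 253 291 162 207
bust 0.7 bb 102 157 174 221
blue_tray 0.55 bb 163 244 0 41
lid [ 461.02401559 -162.01350337   50.        ] lid l,r [ 461.04043452 -144.52247851] [ 461.01640614 -179.50410955]
at [ 450.9 -161.6  203.9] rpy [ 1.8e+02 -1.0e-02 -2.0e-02] t 3.67 | turn z rad -0.0 then cm [ 0.31 -0.41 17.29]
at [ 450.9 -161.6  203.8] rpy [-1.8e+02 -0.0e+00 -1.0e-02] t 3.72 | turn z rad -0.0 then cm [ 0.31 -0.41 17.28]
```

```bash
cat >> h.py <<'E'
def blob(p,f,near=None,rad=60):
    a=p['image'].astype(int); m=f(a[...,0],a[...,1],a[...,2]).astype(np.uint8)
    n,l,s,c=cv2.connectedComponentsWithStats(m)
    return [(c[i],s[i]) for i in range(1,n) if s[i][4]>15 and (near is None or np.hypot(*(c[i]-near))<rad)]
RED=lambda r,g,b:(r>90)&(g<60)&(b<60)
BLUE=lambda r,g,b:(b>70)&(r<60)&(b-r>45)
E
python3 - <<'E'
from h import *
for n in ['top','wrist']:
    p=snapshot(n)
    for nm,f in (('red',RED),('blue',BLUE)):
        for c,s in blob(p,f): print(n,nm,c.round(1),s[:5],'z50',onz(p,*c,50).round(1),'z14',onz(p,*c,14).round(1))
E
```

```text
top red [246.  176.6] [230 160  33  33 951] z50 [598.1  85.3  50. ] z14 [608.5  88.4  14. ]
top blue [335.5 168.1] [319 153  33  33 763] z50 [622.5 -97.4  50. ] z14 [ 633.7 -101.    14. ]
top blue [205.  256.8] [197 249  17  17 215] z50 [431.4 157.7  50. ] z14 [435.7 163.5  14. ]
wrist red [21.7 32.7] [   0    0   52   68 2857] z50 [592.2  49.2  50. ] z14 [600.8  76.5  14. ]
wrist red [273.1 188.4] [ 255  171   37   37 1101] z50 [ 459.8 -157.7   50. ] z14 [ 451.2 -157.1   14. ]
wrist blue [166.9  10.9] [166   0   4  24  29] z50 [603.5 -74.5  50. ] z14 [613.5 -63.2  14. ]
wrist blue [212.3  14.2] [ 172    0   72   36 1884] z50 [ 600.4 -110.3   50. ] z14 [ 610.1 -103.6   14. ]
```

```bash
python3 -m handwheel '[[1,0.7,-0.4,3,0,0,0],[1,0,0,3.5,0,0,0],[1,0,0,3.5,0,0,0],[1,0,0,3.5,0,0,0],[1,0,0,2,0,0,0],[1,0,0,1.5,0,0,0],[1,0,0,0,0,0,0],[1,0,0,0,0,0,0],[1,0,0,0,0,0,0],[1,0,0,0,0,0,0]]' 40
python3 - <<'E'
from h import *
p=snapshot('wrist'); save(p,'w2.png'); plan(458,-158,33,0)
for c,s in blob(p,RED): print(c,s,onz(p,*c,50))
E
```

```text
time: 4.7
tool_pos: [459.3, -158.2, 35.6]
tcp_rot: [179.9, -0.2, -0.0]
ft_force: [-0.1, -0.3, 0.0]
finger_gap: 85.5
grip_force: 0.0
at [ 459.3 -158.2   35.6] rpy [ 1.7993e+02 -1.6000e-01 -1.0000e-02] t 4.75 | turn z rad -0.0 then cm [-0.13 -0.02  0.26]
[276.28909953 303.42322275] [ 236  269   81   72 4220] [ 460.80075371 -157.88541091   50.        ]
```

View pics/w2.png

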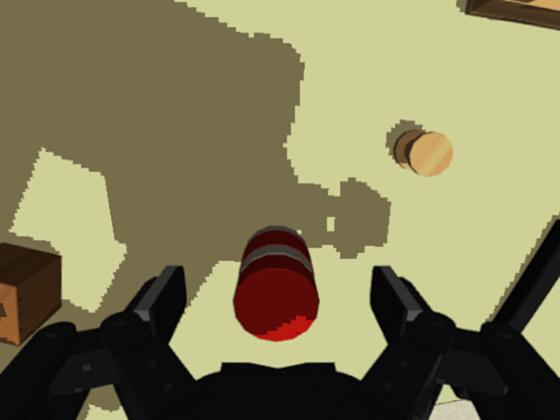

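The lid at (277,303) lies centred between the pads (175 and 380 columns). Closing.

```bash
python3 -m handwheel '[[-1,0,0,0.2,0,0,0],[-1,0,0,0,0,0,0],[-1,0,0,0,0,0,0],[-1,0,0,0,0,0,0],[-1,0,0,0,0,0,0],[-1,0,0,0,0,0,0],[-1,0,0,0,0,0,0],[-1,0,0,0,0,0,0],[-1,0,0,0,0,0,0],[-1,0,0,0,0,0,0]]' 40; python3 -m handwheel '[[-1,0,0,-1,0,0,0],[-1,0,0,-2,0,0,0],[-1,0,0,-3,0,0,0],[-1,0,0,-3,0,0,0],[-1,0,0,-2,0,0,0]]'
python3 - <<'E'
from h import *
p=snapshot('top')
for q,f in (('red_tray',RED),('blue_tray',BLUE)):
    for r in trace(p,q)[:1]:
        c=max(cv2.findContours(r['pixels'].astype(np.uint8),0,1)[0],key=cv2.contourArea)
        W=np.array([onz(p,*pt[0],14)[:2] for pt in c],np.float32);print(q,cv2.minAreaRect(W))
        for cc,s in blob(p,f):
            print(cc,s,onz(p,*cc,9))
s=snapshot('scene')
for q in ('red_tray','blue_tray'): print([r['location'] for r in place_of(p,q)[:1]],[r['location'] for r in place_of(s,q)[:1]])
plan(609,89,135,0)
E
```

```text
time: 5.58
tool_pos: [458.2, -157.7, 32.1]
tcp_rot: [180.0, -0.0, -0.0]
ft_force: [0.1, -0.1, 6.1]
finger_gap: 35.1
grip_force: 40.0
time: 6.0
tool_pos: [458.4, -157.7, 144.8]
tcp_rot: [180.0, -0.1, -0.0]
ft_force: [0.8, -1.2, -0.4]
finger_gap: 35.1
grip_force: 39.9
red_tray ((609.3470458984375, 87.86380004882812), (75.2560806274414, 71.45124816894531), 6.549759864807129)
[245.94444444 176.62997904] [230 160  33  33 954] [609.96742735  88.85036077   9.        ]
blue_tray ((627.9328002929688, -98.48748779296875), (73.38394927978516, 75.3438491821289), 83.76483917236328)
[335.26765799 168.56133829] [318 153  34  34 807] [ 634.33635884 -101.00820655    9.        ]
[204.93518519 256.77777778] [197 249  17  17 216] [436.26342209 164.38990509   9.        ]
[[610.5, 92.1, -1.8]] [[609.2, 93.1, -3.1]]
[[631.9, -96.7, -2.0]] [[631.9, -97.0, 0.9]]
at [ 456.8 -157.1  140.1] rpy [-1.7993e+02  1.6000e-01 -1.0000e-02] t 6.4 | turn z rad -0.0 then cm [ 15.22 -24.61   0.51]
```

```bash
python3 -m handwheel '[[-1,1,-1.6,0,0,0,0],[-1,2,-3.3,0,0,0,0],[-1,2.2,-3.5,0,0,0,0],[-1,2.2,-3.5,0,0,0,0],[-1,2.2,-3.5,0,0,0,0],[-1,2.2,-3.5,0,0,0,0],[-1,2,-3.3,0,0,0,0],[-1,1.2,-2,0,0,0,0],[-1,0.3,-0.5,0,0,0,0],[-1,0,0,0,0,0,0],[-1,0,0,0,0,0,0],[-1,0,0,0,0,0,0]]'
python3 - <<'E'
from h import *
p=snapshot('wrist'); save(p,'w3.png'); plan(610,90,37,0)
print([(r['location'],r['conf']) for q in ('red_tray','turntable') for r in place_of(p,q)[:1]])
E
```

```text
time: 7.4
tool_pos: [610.1, 88.1, 141.0]
tcp_rot: [180.0, 0.1, -0.1]
ft_force: [-0.6, 0.6, -0.4]
finger_gap: 34.9
grip_force: 40.0
at [610.2  88.  141.3] rpy [ 1.7998e+02  7.0000e-02 -9.0000e-02] t 7.45 | turn z rad -0.002 then cm [-0.02 -0.2  10.43]
[([604.2, 89.0, 3.6], 0.62), ([613.4, 300.5, 3.5], 0.6)]
```

View pics/w3.png

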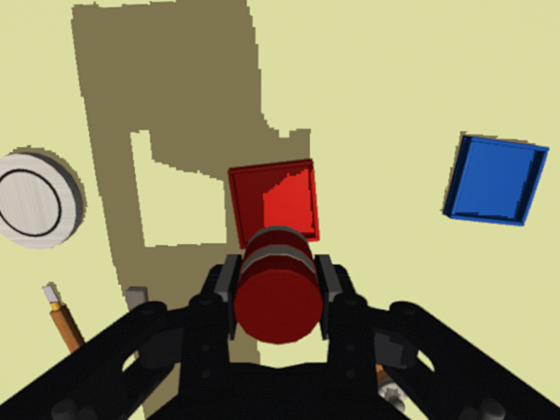

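```bash
python3 - <<'E'
from h import *
p=snapshot('wrist')
R=[onz(p,*c,14)[:2] for c in ((229,168),(313,160),(319,240))]
B=[onz(p,*c,14)[:2] for c in ((461,133),(549,149),(524,226),(444,212))]
print(np.round(R,1),(R[0]+R[2])/2,np.linalg.norm(R[0]-R[1]),np.linalg.norm(R[1]-R[2]));print(np.round(B,1),np.mean(B,0))
E
python3 -m handwheel '[[-1,0,-0.1,3,0,0,0],[-1,0,0,3,0,0,0],[-1,0,0,2,0,0,0],[-1,0,0,0.8,0,0,0],[-1,0,0,0,0,0,0],[-1,0,0,0,0,0,0]]'
```

```text
[[642.3 126.7]
 [648.6  59.8]
 [580.3  52.5]] [611.31296854  89.57841696] 67.16569214243113 68.74015353335606
[[ 670.6  -56.8]
 [ 659.3 -134.6]
 [ 592.3 -127.6]
 [ 605.3  -52.6]] [631.88209824 -92.89179162]
time: 8.1
tool_pos: [611.2, 90.1, 54.4]
tcp_rot: [180.0, -0.0, -0.0]
ft_force: [1.3, -0.7, -0.1]
finger_gap: 35.1
grip_force: 40.0
```

```bash
python3 -m handwheel '[[-1,0,0,1,0,0,0],[-1,0,0,0.5,0,0,0],[-1,0,0,0.2,0,0,0],[-1,0,0,0,0,0,0],[-1,0,0,0,0,0,0]]'
```

```text
time: 8.52
tool_pos: [611.0, 90.5, 37.0]
tcp_rot: [-180.0, -0.0, -0.0]
ft_force: [-0.3, -0.3, 0.3]
finger_gap: 35.2
grip_force: 40.0
```

```bash
python3 -m handwheel '[[-1,0,0,0.05,0,0,0],[0.4,0,0,0,0,0,0],[0.4,0,0,0,0,0,0],[0.4,0,0,0,0,0,0],[0.4,0,0,0,0,0,0],[0.4,0,0,-2,0,0,0],[0.4,0,0,-3,0,0,0],[0.8,0,0,-4,0,0,0],[1,0,0,-3,0,0,0],[1,0,0,0,0,0,0],[1,0,0,0,0,0,0]]'
python3 - <<'E'
from h import *
p=snapshot('wrist'); save(p,'w4.png')
for c,s in blob(p,RED): print('red',c,s,onz(p,*c,54))
p=snapshot('scene'); print([(r['location'],r['conf']) for q in ('red_pot','red_tray') for r in place_of(p,q)[:1]])
p=snapshot('top'); print([(r['location'],r['conf']) for q in ('red_pot','red_tray') for r in place_of(p,q)[:1]])
plan(433,160,110,0)
E
```

```text
time: 9.43
tool_pos: [613.1, 90.6, 159.9]
tcp_rot: [-180.0, -0.4, -0.0]
ft_force: [-0.3, 0.1, -0.5]
finger_gap: 85.2
grip_force: 0.0
red [293.94405864 206.80401235] [ 265  167   54   76 2592] [619.70534598  78.07129076  54.        ]
[([609.1, 90.5, 6.4], 0.86), ([610.8, 90.4, -3.0], 0.88)]
[([605.7, 89.7, 0.8], 0.78), ([610.8, 92.6, 2.1], 0.67)]
at [610.1  90.4 154.7] rpy [ 1.7999e+02  1.5000e-01 -1.0000e-02] t 9.78 | turn z rad -0.0 then cm [-17.71  -6.96   4.47]
```

View pics/w4.png

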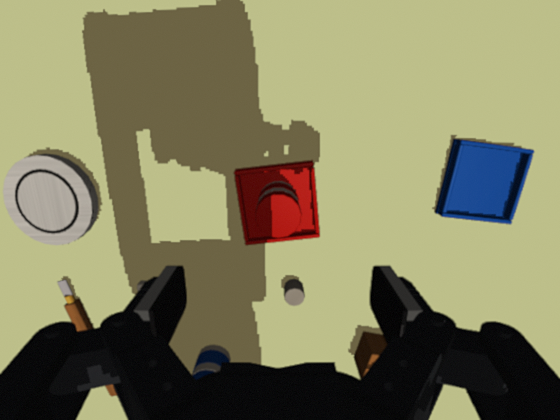

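The red pot stands in its tray at (278,210). Next, the blue pot.

```bash
python3 -m handwheel '[[1,-1.5,-0.6,0,0,0,0],[1,-3,-1.2,0,0,0,0],[1,-3.6,-1.4,0,0,0,0],[1,-3.6,-1.4,0,0,0,0],[1,-3.6,-1.4,0,0,0,0],[1,-2.2,-0.8,1.5,0,0,0],[1,-0.2,0,2,0,0,0],[1,0,0,0,0,0,0],[1,0,0,0,0,0,0],[1,0,0,0,0,0,0],[1,0,0,0,0,0,0]]'
python3 - <<'E'
from h import *
p=snapshot('wrist')
for c,s in blob(p,BLUE): print(c,s,onz(p,*c,50))
print([(r['location'],r['conf']) for r in place_of(p,'blue_pot')[:1]])
plan(433,159,33,0)
E
```

```text
time: 10.7
tool_pos: [435.4, 158.3, 122.5]
tcp_rot: [-180.0, -0.1, -0.1]
ft_force: [-0.3, -0.6, 0.4]
finger_gap: 85.4
grip_force: 0.0
[273.09060773 235.21767956] [ 248  212   50   47 1810] [431.73281431 161.12440687  50.        ]
[]
at [435.2 158.3 122.3] rpy [-1.7998e+02 -8.0000e-02 -6.0000e-02] t 10.8 | turn z rad -0.001 then cm [-0.22 -0.07  8.93]
```

```bash
python3 -m handwheel '[[1,-0.3,-0.2,2.5,0,0,0],[1,0,0,3,0,0,0],[1,0,0,2.4,0,0,0],[1,0,0,1,0,0,0],[1,0,0,0,0,0,0],[-1,0,0,0,0,0,0],[-1,0,0,0,0,0,0],[-1,0,0,0,0,0,0],[-1,0,0,0,0,0,0],[-1,0,0,0,0,0,0],[-1,0,0,0,0,0,0],[-1,0,0,0,0,0,0]]' 40
python3 -m handwheel '[[-1,0,0,0,0,0,0],[-1,0,0,-1,0,0,0],[-1,0,0,-2,0,0,0],[-1,0,0,-3,0,0,0],[-1,0,0,-3,0,0,0],[-1,0,0,-2,0,0,0],[-1,0,0,-0.5,0,0,0],[-1,0,0,0,0,0,0],[-1,0,0,0,0,0,0],[-1,0,0,0,0,0,0]]'
```

```text
time: 11.8
tool_pos: [432.3, 160.8, 34.0]
tcp_rot: [-180.0, -0.2, -0.0]
ft_force: [-1.3, -0.6, 6.4]
finger_gap: 35.1
grip_force: 39.4
time: 12.63
tool_pos: [429.9, 160.2, 145.8]
tcp_rot: [180.0, 0.1, -0.0]
ft_force: [-0.3, -0.5, -1.1]
finger_gap: 34.9
grip_force: 40.0
```

```bash
python3 - <<'E'
from h import *
plan(632,-97,145,0)
E
```

```text
at [429.9 160.2 145.8] rpy [ 1.7997e+02  1.4000e-01 -1.0000e-02] t 12.63 | turn z rad -0.0 then cm [20.21 25.72  0.08]
```

```bash
python3 -m handwheel '[[-1,1,1.3,0,0,0,0],[-1,2,2.6,0,0,0,0],[-1,2.3,2.9,0,0,0,0],[-1,2.3,2.9,0,0,0,0],[-1,2.3,2.9,0,0,0,0],[-1,2.3,2.9,0,0,0,0],[-1,2.3,2.9,0,0,0,0],[-1,2.3,2.9,0,0,0,0],[-1,2,2.6,0,0,0,0],[-1,1,1.3,0,0,0,0],[-1,0.4,0.5,0,0,0,0],[-1,0,0,0,0,0,0]]'
python3 -m handwheel '[[-1,0,0,0,0,0,0],[-1,0,0,0,0,0,0],[-1,0,0,0,0,0,0],[-1,0,0,0,0,0,0]]'
python3 - <<'E'
from h import *
p=snapshot('wrist'); save(p,'w5.png')
plan(632,-97,38,0)
print([(r['location'],r['conf']) for r in place_of(p,'blue_tray')[:1]])
E
```

```text
time: 13.63
tool_pos: [632.3, -97.6, 145.0]
tcp_rot: [-180.0, 0.2, -0.1]
ft_force: [0.0, 0.9, -0.9]
finger_gap: 35.1
grip_force: 40.1
time: 13.97
tool_pos: [632.5, -95.4, 147.4]
tcp_rot: [-180.0, 0.0, 0.1]
ft_force: [1.1, 0.0, -1.1]
finger_gap: 35.1
grip_force: 40.1
at [632.7 -95.7 147.5] rpy [-1.8e+02 -1.0e-02  5.0e-02] t 14.02 | turn z rad 0.001 then cm [-0.07  0.13 10.95]
[([628.2, -96.0, 4.2], 0.57)]
```

View pics/w5.png

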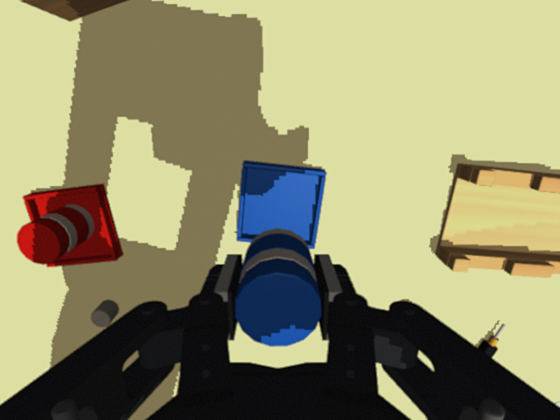

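```bash
python3 - <<'E'
from h import *
p=snapshot('wrist')
R=[onz(p,*c,14)[:2] for c in ((244,161),(326,170),(315,247))]
print(np.round(R,1),(R[0]+R[2])/2,np.linalg.norm(R[0]-R[1]),np.linalg.norm(R[1]-R[2]))
E
python3 -m handwheel '[[-1,0,0.2,3,0,0,0],[-1,0,0,3,0,0,0],[-1,0,0,2.5,0,0,0],[-1,0,0,1,0,0,0],[-1,0,0,0,0,0,0],[-1,0,0,0,0,0,0],[-1,0,0,0,0,0,0]]'
```

```text
[[ 669.2  -68.7]
 [ 662.  -135.6]
 [ 593.6 -129. ]] [631.4248377  -98.87016171] 67.27838454563957 68.71950179024039
time: 14.7
tool_pos: [634.5, -98.9, 54.6]
tcp_rot: [180.0, -0.2, -0.0]
ft_force: [1.0, 0.5, -0.3]
finger_gap: 35.1
grip_force: 40.1
```

```bash
python3 -m handwheel '[[-1,-0.2,0,1,0,0,0],[-1,0,0,0.5,0,0,0],[-1,0,0,0.15,0,0,0],[-1,0,0,0,0,0,0],[-1,0,0,0,0,0,0],[-1,0,0,0,0,0,0]]'
```

```text
time: 15.2
tool_pos: [631.8, -98.9, 37.5]
tcp_rot: [180.0, -0.1, -0.0]
ft_force: [-3.0, 1.3, 8.1]
finger_gap: 35.0
grip_force: 41.6
```

```bash
python3 -m handwheel '[[0.4,0,0,0,0,0,0],[0.4,0,0,0,0,0,0],[0.4,0,0,0,0,0,0],[0.4,0,0,0,0,0,0],[0.4,0,0,-2,0,0,0],[0.4,0,0,-3,0,0,0],[0.8,0,0,-4,0,0,0],[1,0,0,-4,0,0,0],[1,0,0,-4,0,0,0],[1,0,0,0,0,0,0],[1,0,0,0,0,0,0]]'
python3 - <<'E'
from h import *
p=snapshot('scene'); print([(r['location'],r['conf']) for q in ('red_pot','blue_pot','bust') for r in place_of(p,q)[:1]])
p=snapshot('top'); print([(r['location'],r['conf']) for q in ('red_pot','blue_pot','bust') for r in place_of(p,q)[:1]])
p=snapshot('wrist')
for c,s in blob(p,BLUE): print(c,s,onz(p,*c,54))
plan(445,-14,200,0)
E
```

```text
time: 16.12
tool_pos: [633.2, -99.1, 210.3]
tcp_rot: [179.9, -0.4, -0.0]
ft_force: [-0.3, 0.6, -1.4]
finger_gap: 85.3
grip_force: 0.0
[([612.1, 90.7, 9.2], 0.63), ([635.5, -98.0, 1.3], 0.71), ([444.4, -12.4, 0.1], 0.8)]
[([607.3, 90.1, -0.9], 0.85)]
[275.7498712  186.47758887] [ 241  151   73   72 3882] [641.36158489 -96.8857357   54.        ]
at [630.5 -98.5 204.6] rpy [-1.7997e+02  1.0000e-01 -1.0000e-02] t 16.57 | turn z rad -0.0 then cm [-18.55  -8.45   0.46]
```

```bash
python3 -m handwheel '[[1,-1.6,-0.7,0,0,0,0],[1,-3.4,-1.5,0,0,0,0],[1,-3.6,-1.7,0,0,0,0],[1,-3.6,-1.7,0,0,0,0],[1,-3.4,-1.5,0,0,0,0],[1,-2.2,-1,0,0,0,0],[1,-0.7,-0.4,0,0,0,0],[1,0,0,0,0,0,0],[1,0,0,0,0,0,0],[1,0,0,0,0,0,0],[1,0,0,0,0,0,0]]'
python3 - <<'E'
from h import *
p=snapshot('wrist'); cv2.imwrite('pics/w6.png',cv2.resize(p['image'][100:300,180:380,::-1],(600,600),interpolation=0))
save(p,'w6f.png')
print([(r['location'],r['conf']) for r in place_of(p,'bust')[:1]])
plan(445,-14,24,0)
E
```

```text
time: 17.48
tool_pos: [446.8, -14.1, 205.9]
tcp_rot: [180.0, -0.0, -0.0]
ft_force: [-0.3, -0.7, -0.2]
finger_gap: 85.1
grip_force: 0.0
[([444.9, -15.2, -0.7], 0.77)]
at [446.5 -14.  205.7] rpy [ 1.8e+02  3.0e-02 -4.0e-02] t 17.58 | turn z rad -0.001 then cm [-0.15  0.   18.17]
```

View pics/w6.png

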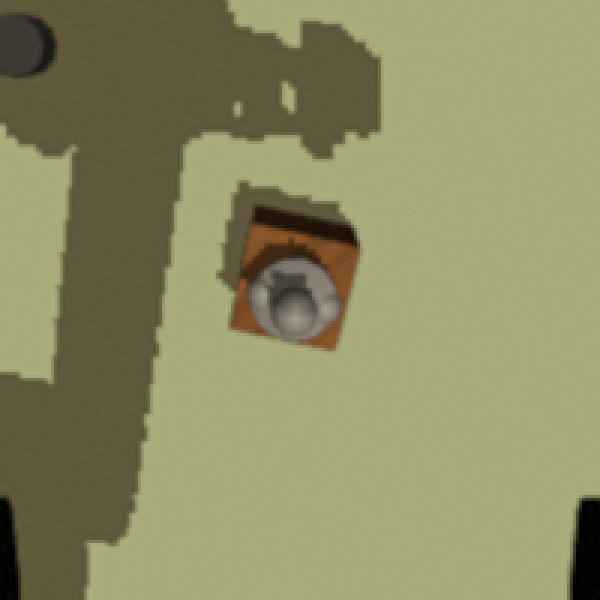

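```bash
python3 - <<'E'
from h import *
p=snapshot('wrist')
C=np.array([onz(p,180+u/3,100+v/3,36)[:2] for u,v in ((252,223),(359,245),(336,350),(230,328))])
print(C.round(1),C.mean(0));d=np.roll(C,-1,0)-C;print(np.linalg.norm(d,axis=1),np.degrees(np.arctan2(d[:,1],d[:,0])))
x,y=C.mean(0);plan(x,y,24,-12)
E
```

```text
[[465.1  -1.4]
 [458.1 -34.9]
 [423.4 -28.1]
 [430.8   6.1]] [444.32919204 -14.59106573]
[34.22002906 35.38091685 35.05285695 35.06639821] [-101.77646761  168.9829789    77.7114459   -12.3687312 ]
at [446.4 -13.9 205.6] rpy [-1.8e+02  3.0e-02 -4.0e-02] t 17.63 | turn z rad 0.209 then cm [-0.19  0.11 18.16]
```

```bash
python3 -m handwheel '[[1,0,0,1,0,0,0.1],[1,0,0,2,0,0,0.105],[1,-0.2,0.1,3.5,0,0,0],[1,0,0,3.5,0,0,0],[1,0,0,3.5,0,0,0],[1,0,0,2.5,0,0,0],[1,0,0,1.5,0,0,0],[1,0,0,0.6,0,0,0],[1,0,0,0,0,0,0],[1,0,0,0,0,0,0],[1,0,0,0,0,0,0]]' 50
python3 - <<'E'
from h import *
p=snapshot('wrist'); save(p,'w7.png'); plan(444.3,-14.6,24,-11.8)
E
```

```text
time: 18.55
tool_pos: [445.2, -14.4, 26.3]
tcp_rot: [-180.0, -0.1, -11.8]
ft_force: [-0.3, 0.6, 0.1]
finger_gap: 85.5
grip_force: 0.0
at [445.3 -14.4  26.4] rpy [-1.7999e+02 -1.7000e-01 -1.1760e+01] t 18.6 | turn z rad 0.001 then cm [-0.1   0.04  0.24]
```

View pics/w7.png

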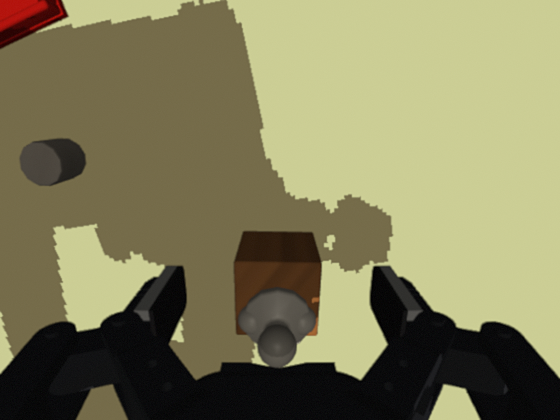

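The plinth (235–320, centred at 278) is square to the fingers and centred. I'll close and lift gently.

```bash
python3 -m handwheel '[[-1,0,0,0.2,0,0,0],[-1,0,0,0,0,0,0],[-1,0,0,0,0,0,0],[-1,0,0,0,0,0,0],[-1,0,0,0,0,0,0],[-1,0,0,0,0,0,0],[-1,0,0,0,0,0,0],[-1,0,0,0,0,0,0],[-1,0,0,0,0,0,0],[-1,0,0,0,0,0,0]]' 50
python3 -m handwheel '[[-1,0,0,-0.5,0,0,0],[-1,0,0,-1,0,0,0],[-1,0,0,-2,0,0,0],[-1,0,0,-2.5,0,0,0],[-1,0,0,-2.5,0,0,0],[-1,0,0,-1.5,0,0,0],[-1,0,0,-0.5,0,0,0],[-1,0,0,0,0,0,0],[-1,0,0,0,0,0,0],[-1,0,0,0,0,0,0]]'
python3 - <<'E'
from h import *
for n in ('top','scene'):
    p=snapshot(n); print(n,[(r['location'],r['conf']) for r in place_of(p,'turntable')[:2]])
    for r in trace(p,'turntable')[:1]:
        v,u=np.nonzero(r['pixels']); print(onz(p,u.mean(),v.mean(),17), u.min(),u.max(),v.min(),v.max())
# ellipse of inner ring / disc in top
plan(615,296,140,-11.8)
E
```

```text
time: 19.43
tool_pos: [444.2, -14.2, 23.3]
tcp_rot: [-180.0, -0.0, -11.8]
ft_force: [-0.6, -0.4, 5.9]
finger_gap: 35.1
grip_force: 50.6
time: 20.27
tool_pos: [442.7, -14.0, 126.4]
tcp_rot: [180.0, 0.1, -11.8]
ft_force: [-0.4, -0.0, -1.5]
finger_gap: 35.1
grip_force: 50.0
top [([613.4, 297.5, -2.2], 0.67), ([631.2, -99.1, 3.8], 0.5)]
[614.68938444 295.78977949  17.        ] 128 168 150 190
scene [([614.2, 299.7, 0.3], 0.59)]
[618.84972981 297.98565355  17.        ] 389 435 260 298
at [443.4 -14.1 127.1] rpy [ 1.7999e+02  7.0000e-02 -1.1760e+01] t 20.57 | turn z rad 0.001 then cm [ 10.46 -33.86  -1.29]
```

```bash
python3 -m handwheel '[[-1,0.3,-1,-0.2,0,0,0],[-1,0.6,-2,-0.4,0,0,0],[-1,0.9,-3,-0.4,0,0,0],[-1,1,-3.2,-0.3,0,0,0],[-1,1,-3.2,0,0,0,0],[-1,1,-3.2,0,0,0,0],[-1,1,-3.2,0,0,0,0],[-1,1,-3.2,0,0,0,0],[-1,1,-3.2,0,0,0,0],[-1,1,-3.2,0,0,0,0],[-1,0.8,-2.6,0,0,0,0],[-1,0.5,-1.7,0,0,0,0]]'
python3 -m handwheel '[[-1,0.2,-0.8,0,0,0,0],[-1,0.1,-0.3,0,0,0,0],[-1,0,0,0,0,0,0],[-1,0,0,0,0,0,0],[-1,0,0,0,0,0,0],[-1,0,0,0,0,0,0]]'
python3 - <<'E'
from h import *
p=snapshot('wrist'); save(p,'w8.png'); plan(615,297,44,-11.8)
print(place_of(p,'turntable')[:1])
E
```

```text
time: 21.57
tool_pos: [609.9, 289.1, 140.4]
tcp_rot: [-179.9, -0.0, -11.7]
ft_force: [-0.0, -0.1, -1.1]
finger_gap: 35.4
grip_force: 50.1
time: 22.07
tool_pos: [614.3, 294.6, 141.0]
tcp_rot: [180.0, -0.0, -11.8]
ft_force: [0.1, -0.5, -1.8]
finger_gap: 35.3
grip_force: 50.1
at [614.4 294.7 141. ] rpy [180.    -0.   -11.82] t 22.12 | turn z rad -0.0 then cm [ 0.01 -0.24  9.7 ]
[{'location': [610.8, 299.9, 3.3], 'conf': 0.78}]
```

View pics/w8.png

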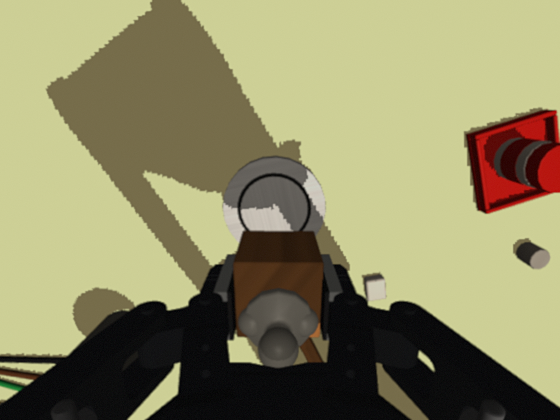

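```bash
python3 - <<'E'
from h import *
from scipy.optimize import least_squares
p=snapshot('wrist'); a=np.linspace(0,2*np.pi,400)
def ext(c,r,z=20):
    P=np.array([proj(p,[c[0]+r*np.cos(t),c[1]+r*np.sin(t),z]) for t in a]); return np.array([P[:,0].min(),P[:,0].max(),P[:,1].min()])
s=least_squares(lambda x:ext(x,42)-[223,326,155],[615,297]);print(s.x,s.fun)
s=least_squares(lambda x:ext(x[:2],x[2])-[238,311,173],[615,297,30]);print(s.x,s.fun)
E
```

```text
[615.84381515 296.80784686] [-0.63777053  0.63741196  0.05813175]
[614.48458427 297.09052773  29.44422154] [-4.35704806e-10  3.94663857e-10 -2.40055442e-09]
```

```bash
python3 -m handwheel '[[-1,0,-0.2,1,0,0,0],[-1,0,0,2,0,0,0],[-1,0,0,2.5,0,0,0],[-1,0,0,2,0,0,0],[-1,0,0,1,0,0,0],[-1,0,0,0.4,0,0,0],[-1,0,0,0,0,0,0],[-1,0,0,0,0,0,0],[-1,0,0,0,0,0,0],[-1,0,0,0,0,0,0]]'
python3 -c "
from h import *
plan(614.8,297,43.8,-11.8)"
```

```text
time: 23.05
tool_pos: [616.1, 298.1, 53.7]
tcp_rot: [-179.9, -0.1, -11.8]
ft_force: [0.5, -0.5, -0.7]
finger_gap: 35.2
grip_force: 50.1
at [616.1 298.1  53.7] rpy [-1.7991e+02 -1.4000e-01 -1.1760e+01] t 23.05 | turn z rad 0.001 then cm [-0.1   0.13  0.99]
```

```bash
python3 -m handwheel '[[-1,-0.1,0.1,0.3,0,0,0],[-1,0,0,0.3,0,0,0],[-1,0,0,0.2,0,0,0],[-1,0,0,0,0,0,0],[-1,0,0,0,0,0,0],[-1,0,0,0,0,0,0],[-1,0,0,0,0,0,0]]'
```

```text
time: 23.63
tool_pos: [613.6, 296.7, 43.6]
tcp_rot: [180.0, 0.0, -11.8]
ft_force: [0.5, -0.3, -0.5]
finger_gap: 35.5
grip_force: 50.1
```

```bash
python3 -m handwheel '[[-1,0.1,0,0.05,0,0,0],[-1,0,0,0,0,0,0],[-1,0,0,0,0,0,0],[-1,0,0,0,0,0,0]]'; python3 -m handwheel '[[-1,0,0,0.05,0,0,0],[-1,0,0,0,0,0,0],[-1,0,0,0,0,0,0],[-1,0,0,0,0,0,0]]'
```

```text
time: 23.97
tool_pos: [614.8, 296.6, 43.3]
tcp_rot: [-180.0, -0.0, -11.8]
ft_force: [0.8, 0.5, -0.3]
finger_gap: 35.2
grip_force: 50.2
time: 24.3
tool_pos: [614.8, 296.6, 43.3]
tcp_rot: [-180.0, -0.0, -11.8]
ft_force: [-3.3, -0.8, 5.2]
finger_gap: 35.6
grip_force: 50.6
```

```bash
python3 -m handwheel '[[0,0,0,0,0,0,0],[0.2,0,0,0,0,0,0],[0.6,0,0,0,0,0,0],[1,0,0,0,0,0,0],[1,0,0,0,0,0,0],[1,0,0,0,0,0,0],[1,0,0,0,0,0,0],[1,0,0,0,0,0,0],[1,0,0,0,0,0,0],[1,0,0,-1,0,0,0],[1,0,0,-2,0,0,0],[1,0,0,-3,0,0,0]]'
python3 -m handwheel '[[1,0,0,-3,0,0,0],[1,0,0,-3,0,0,0],[1,0,0,-3,0,0,0],[1,0,0,0,0,0,0],[1,0,0,0,0,0,0],[1,0,0,0,0,0,0]]'
python3 - <<'E'
from h import *
p=snapshot('wrist'); save(p,'w9.png')
for n in ('top','scene'):
    p=snapshot(n); print(n,[(q,r['location'],r['conf']) for q in ('bust','turntable','wood_tool') for r in place_of(p,q)[:1]])
plan(456,291,200,-76)
E
```

```text
time: 25.3
tool_pos: [612.4, 295.7, 100.4]
tcp_rot: [179.8, 0.3, -11.8]
ft_force: [-0.7, 0.1, -0.0]
finger_gap: 85.3
grip_force: 0.0
time: 25.8
tool_pos: [614.7, 296.6, 193.4]
tcp_rot: [-180.0, -0.0, -11.8]
ft_force: [0.5, -0.4, -0.4]
finger_gap: 85.3
grip_force: 0.0
top [('bust', [619.4, 295.5, 20.4], 0.94), ('turntable', [615.3, 295.9, -5.0], 0.63), ('wood_tool', [452.8, 296.2, -2.0], 0.66)]
scene [('turntable', [613.6, 299.2, -1.3], 0.87), ('wood_tool', [454.4, 290.3, 0.9], 0.58)]
at [614.5 296.5 192.2] rpy [ 1.7997e+02  4.0000e-02 -1.1760e+01] t 26.25 | turn z rad 1.121 then cm [-3.3  15.51 -0.78]
```

View pics/w9.png

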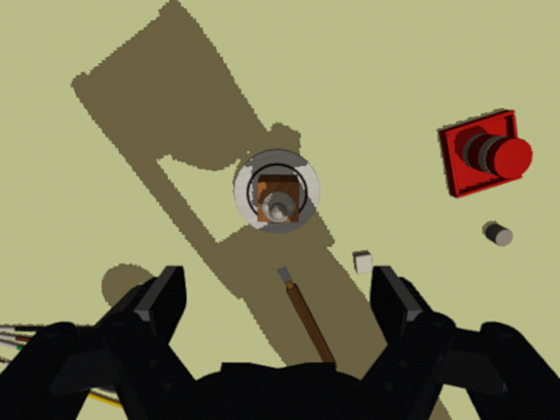

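The bust stands upright in the middle of the turntable at (278,200). Next, turn about 25° and go over the wood tool.

```bash
python3 -m handwheel '[[1,0,0,0,0,0,-0.11],[1,0,0,0,0,0,-0.11],[1,0,0,0,0,0,-0.11],[1,0,0,0,0,0,-0.11],[1,-2,-0.4,0,0,0,0],[1,-3.5,-0.7,0,0,0,0],[1,-3.6,-0.7,0,0,0,0],[1,-3.5,-0.7,0,0,0,0],[1,-2.2,-0.4,0,0,0,0],[1,-0.8,-0.2,0,0,0,0],[1,0,0,0,0,0,0],[1,0,0,0,0,0,0]]' 40
python3 -m handwheel '[[1,0,0,0,0,0,0],[1,0,0,0,0,0,0],[1,0,0,0,0,0,0]]'
cat >> h.py <<'E'
def tool(p,q,z=10):
    for r in trace(p,q)[:1]:
        v,u=np.nonzero(r['pixels']); W=np.array([onz(p,a,b,z)[:2] for a,b in zip(u,v)],np.float32)
        m,e=cv2.PCACompute(W,None); e=e[0]*np.sign(e[0][0]); l=(W-m)@e; w=(W-m)@np.array([-e[1],e[0]])
        md=(np.percentile(w,2)+np.percentile(w,98))/2
        print(q,round(r['conf'],2),'yaw',np.degrees(np.arctan2(e[1],e[0])),'len',np.ptp(l),'wid',np.ptp(w),'ends',m[0]+e*l.min(),m[0]+e*l.max(),'px',u.min(),u.max(),v.min(),v.max())
E
python3 - <<'E'
from h import *
p=snapshot('wrist'); save(p,'w10.png'); tool(p,'wood_tool'); print(place_of(p,'wood_tool')[:1])
tool(snapshot('top'),'wood_tool'); 
plan(455,291,19,13.4)
E
```

```text
time: 27.25
tool_pos: [456.5, 290.7, 193.4]
tcp_rot: [-180.0, -0.1, 13.5]
ft_force: [-0.0, 0.0, 0.8]
finger_gap: 85.6
grip_force: 0.0
time: 27.5
tool_pos: [456.7, 290.3, 192.7]
tcp_rot: [180.0, 0.0, 13.4]
ft_force: [-0.7, -0.0, -0.4]
finger_gap: 85.3
grip_force: 0.0
wood_tool 0.93 yaw 13.184901 len 147.75958 wid 12.932047 ends [382.89297 277.08307] [526.7575 310.7862] px 267 280 114 259
[{'location': [453.7, 290.3, -2.4], 'conf': 0.83}]
wood_tool 0.66 yaw 13.271067 len 106.173676 wid 14.8743725 ends [382.7787 273.8661] [486.11697 298.23914] px 140 152 231 281
at [456.  290.3 192.6] rpy [1.800e+02 2.000e-02 1.344e+01] t 27.75 | turn z rad 0.001 then cm [-0.08 -0.09 17.36]
```

View pics/w10.png

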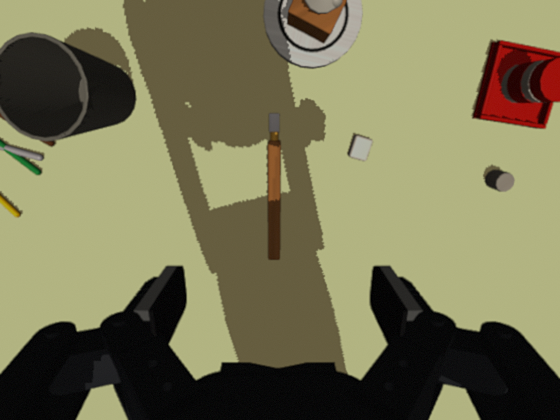

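```bash
python3 -m handwheel '[[1,-0.1,-0.2,2,0,0,0],[1,0,0,3.5,0,0,0],[1,0,0,3.5,0,0,0],[1,0,0,3.5,0,0,0],[1,0,0,2.5,0,0,0],[1,0,0,1.5,0,0,0],[1,0,0,0.6,0,0,0],[1,0,0,0,0,0,0],[1,0,0,0,0,0,0],[1,0,0,0,0,0,0],[1,0,0,0,0,0,0]]' 40
python3 -c "
from h import *
plan(454.8,292.5,19.5,13.3)"
```

```text
time: 28.67
tool_pos: [455.7, 292.9, 23.7]
tcp_rot: [-180.0, -0.2, 13.5]
ft_force: [1.5, -1.3, 0.6]
finger_gap: 85.6
grip_force: 0.0
at [455.7 292.9  23.7] rpy [-179.96   -0.18   13.45] t 28.67 | turn z rad 0.003 then cm [-0.09  0.01  0.42]
```

```bash
python3 -m handwheel '[[0,0,0,0.2,0,0,0],[-1,0,0,0,0,0,0],[-1,0,0,0,0,0,0],[-1,0,0,0,0,0,0],[-1,0,0,0,0,0,0],[-1,0,0,0,0,0,0],[-1,0,0,0,0,0,0],[-1,0,0,0,0,0,0],[-1,0,0,0,0,0,0],[-1,0,0,0,0,0,0],[-1,0,0,0,0,0,0],[-1,0,0,0,0,0,0]]' 40
python3 -c "
from h import *
plan(454.8,292.5,19.5,13.3)"
```

```text
time: 29.67
tool_pos: [454.5, 292.2, 20.0]
tcp_rot: [-180.0, -0.0, 13.5]
ft_force: [0.2, -0.2, 2.8]
finger_gap: 11.6
grip_force: 40.5
at [454.5 292.2  20. ] rpy [-1.7999e+02 -2.0000e-02  1.3450e+01] t 29.67 | turn z rad 0.003 then cm [ 0.04 -0.02  0.05]
```

```bash
python3 -m handwheel '[[-1,0,0,-0.5,0,0,0],[-1,0,0,-1.5,0,0,0],[-1,0,0,-2.5,0,0,0],[-1,0,0,-3,0,0,0],[-1,0,0,-3,0,0,0],[-1,0,0,-2,0,0,0.06],[-1,0,0,-0.7,0,0,0.08],[-1,0,0,0,0,0,0.08],[-1,0,0,0,0,0,0.06],[-1,0,0,0,0,0,0.025],[-1,0,0,0,0,0,0],[-1,0,0,0,0,0,0]]'
python3 - <<'E'
from h import *
plan(520,-290,155,-4)
for n in ('top','scene'):
    p=snapshot(n); print(n,[(q,np.round(r['location'],1),r['conf']) for q in ('tool_rest','wood_tool','bust') for r in place_of(p,q)[:1]])
E
```

```text
time: 30.67
tool_pos: [454.1, 292.0, 151.7]
tcp_rot: [180.0, 0.0, -4.0]
ft_force: [0.8, 0.4, 0.3]
finger_gap: 11.4
grip_force: 40.1
at [454.1 292.  151.7] rpy [ 1.7998e+02  3.0000e-02 -3.9600e+00] t 30.67 | turn z rad 0.001 then cm [10.64 57.6  -0.33]
top [('tool_rest', array([ 618.5, -317. ,   -1.4]), 0.88), ('wood_tool', array([459.7, 289.6, 133.4]), 0.64), ('bust', array([616.8, 298.2,  21.7]), 0.65)]
scene [('tool_rest', array([ 612.7, -317.4,   -6.5]), 0.77), ('wood_tool', array([454.2, 290.9, 133.1]), 0.69), ('bust', array([614.8, 297.8,  21.5]), 0.96)]
```

```bash
python3 -m handwheel '[[-1,0.2,1,0,0,0,0],[-1,0.4,2.4,0,0,0,0],[-1,0.7,3.6,0,0,0,0],[-1,0.7,3.8,0,0,0,0],[-1,0.7,3.8,0,0,0,0],[-1,0.7,3.8,0,0,0,0],[-1,0.7,3.8,0,0,0,0],[-1,0.7,3.8,0,0,0,0],[-1,0.7,3.8,0,0,0,0],[-1,0.7,3.8,0,0,0,0],[-1,0.7,3.8,0,0,0,0],[-1,0.7,3.8,0,0,0,0]]'
python3 -m handwheel '[[-1,0.7,3.8,0,0,0,0],[-1,0.7,3.8,0,0,0,0],[-1,0.7,3.6,0,0,0,0],[-1,0.5,2.6,0,0,0,0],[-1,0.3,1.6,0,0,0,0],[-1,0,0.6,0,0,0,0],[-1,0,0,0,0,0,0],[-1,0,0,0,0,0,0],[-1,0,0,0,0,0,0],[-1,0,0,0,0,0,0],[-1,0,0,0,0,0,0]]'
python3 - <<'E'
from h import *
p=snapshot('wrist'); save(p,'w11.png'); plan(616,-278,45,-4); print(place_of(p,'tool_rest')[:1])
E
```

```text
time: 32.07
tool_pos: [500.7, -126.7, 152.0]
tcp_rot: [180.0, -0.0, -4.0]
ft_force: [0.3, -0.3, 0.6]
finger_gap: 11.5
grip_force: 40.2
time: 32.98
tool_pos: [519.1, -284.7, 151.9]
tcp_rot: [-180.0, -0.0, -3.9]
ft_force: [0.6, -0.2, -0.9]
finger_gap: 11.6
grip_force: 40.2
at [ 519.1 -284.8  151.9] rpy [-1.80e+02 -1.00e-02 -3.94e+00] t 33.03 | turn z rad 0.001 then cm [ 9.62 -1.36 10.69]
[{'location': [613.4, -321.6, 2.0], 'conf': 0.72}]
```

View pics/w11.png

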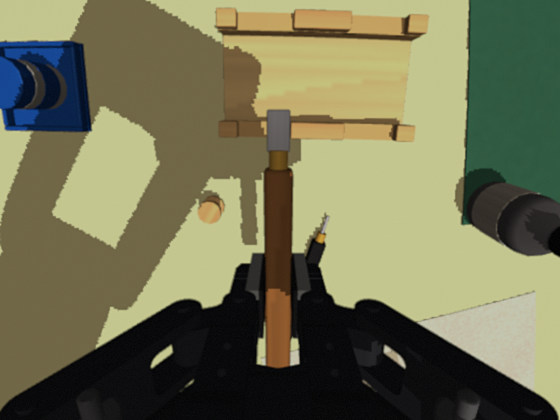

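```bash
python3 - <<'E'
from h import *
from scipy.optimize import least_squares
p=snapshot('wrist')
L=np.array([(44,74,34),(44,-74,34),(44,20,34),(44,-20,34),(-32,74,34),(-32,-74,34)]);U=np.array([(217,9),(428,16),(296,10),(352,12),(219,122),(414,125)])
def res(x):
    c,s=np.cos(x[2]),np.sin(x[2]); return np.concatenate([np.array(proj(p,[x[0]+c*l[0]-s*l[1],x[1]+s*l[0]+c*l[1],l[2]]))-u for l,u in zip(L,U)])
r=least_squares(res,[616,-318,-.07]);x=r.x;print(x[:2],np.degrees(x[2]),r.fun.round(1))
c,s=np.cos(x[2]),np.sin(x[2])
for k in (40,-40): print(k,x[0]-s*k,x[1]+c*k)
tool(p,'wood_tool',138)
cv2.imwrite('pics/w12.png',cv2.resize(p['image'][0:160,190:450,::-1],(780,480),interpolation=0))
E
```

```text
[ 614.8310297  -322.36186484] -5.039972670370332 [-2.  -0.5  1.9 -0.5 -1.7 -0.3  0.7 -0.3 -1.1  0.4  2.4  2.2]
40 618.3450585543353 -282.51651880239484
-40 611.3170008420993 -362.2072108861851
wood_tool 0.96 yaw -3.9819489 len 133.70706 wid 13.724531 ends [ 461.46698 -281.28528] [ 594.85126 -290.5702 ] px 263 292 109 367
```

View pics/w12.png

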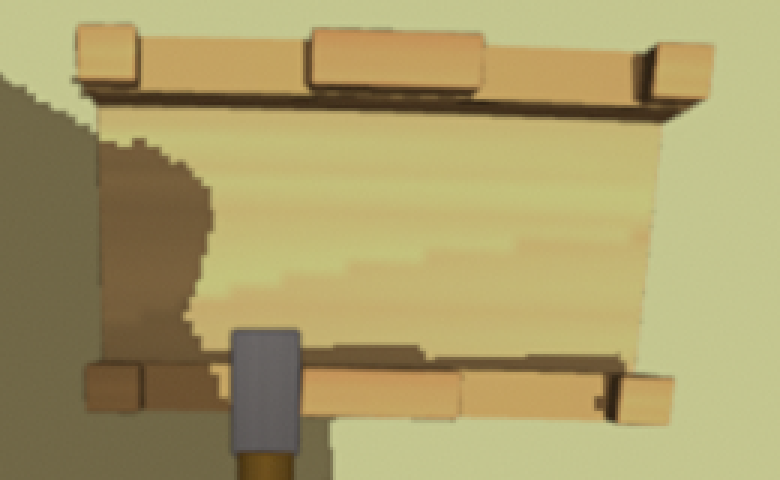

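```bash
python3 - <<'E'
from h import *
from scipy.optimize import least_squares
p=snapshot('wrist')
D=[(44,74,77,24),(44,-74,714,44),(32,-74,704,101),(44,20,313,29),(44,-20,484,34),(32,-20,480,93),(32,20,308,86),(-32,74,85,363),(-44,74,85,410),(-32,-74,673,377),(-44,-74,670,424),(-44,-60,617,422),(-32,-60,620,376),(-32,-20,461,372),(-44,-20,461,416),(-32,60,142,364),(44,-60,655,44),(32,-60,650,100),(44,60,136,30),(32,60,137,80)]
D=np.array(D,float);U=D[:,2:]/3+[190,0]
def res(x):
    c,s=np.cos(x[2]),np.sin(x[2]); return np.concatenate([np.array(proj(p,[x[0]+c*l[0]-s*l[1],x[1]+s*l[0]+c*l[1],34]))-u for l,u in zip(D,U)])
r=least_squares(res,[616,-318,-.07],loss='soft_l1');x=r.x;print(x[:2],np.degrees(x[2]),r.fun.reshape(-1,2).round(1).tolist())
c,s=np.cos(x[2]),np.sin(x[2])
for k in (40,-40): print(k,x[0]-s*k,x[1]+c*k)
plan(x[0]-s*40,x[1]+c*40,100,np.degrees(x[2]))
p=snapshot('top'); print([np.round(r['location'],1) for r in place_of(p,'tool_rest')[:1]])
for r in trace(p,'tool_rest')[:1]:
    cc=max(cv2.findContours(r['pixels'].astype(np.uint8),0,1)[0],key=cv2.contourArea)
    print(cv2.minAreaRect(np.array([onz(p,*pt[0],28)[:2] for pt in cc],np.float32)))
E
```

```text
[ 615.25449502 -322.12313576] -5.018026033659477 [[-1.6, -0.1], [1.0, -0.0], [2.3, -0.4], [-1.0, -0.6], [0.5, -0.4], [0.6, -1.2], [0.1, -0.6], [-1.3, 0.8], [-0.8, 1.7], [1.4, 0.8], [0.3, 1.4], [-0.2, 1.5], [0.7, 0.6], [0.4, 0.4], [-0.7, 2.1], [-1.4, 0.8], [1.0, -1.1], [0.8, -1.1], [-0.8, -2.0], [-1.0, 0.4]]
40 618.7532612182426 -282.27644662615967
-40 611.7557288288324 -361.9698248985052
at [ 519.1 -285.5  151.9] rpy [ 1.80e+02 -1.00e-02 -3.99e+00] t 33.23 | turn z rad 0.018 then cm [ 9.9  -1.19  5.19]
[array([ 6.159e+02, -3.175e+02,  2.000e-01])]
((616.2424926757812, -298.1080017089844), (112.20586395263672, 98.90699005126953), 85.6088638305664)
```

The crop shows the rest's bars with raised blocks; the fit gives centre ≈ (615.5,-321), yaw -5°. The wood tool goes in the +y slot, at about (619,-281).

```bash
python3 -m handwheel '[[-1,0,0,0,0,0,0.018],[-1,1.5,-0.2,0,0,0,0],[-1,2.5,-0.3,0,0,0,0],[-1,2.5,-0.3,0,0,0,0],[-1,2.2,-0.3,0.5,0,0,0],[-1,1.2,-0.2,2,0,0,0],[-1,0,0,2.5,0,0,0],[-1,0,0,2,0,0,0],[-1,0,0,1,0,0,0],[-1,0,0,0,0,0,0],[-1,0,0,0,0,0,0],[-1,0,0,0,0,0,0]]'
python3 -m handwheel '[[-1,0,0,0,0,0,0],[-1,0,0,0,0,0,0],[-1,0,0,0,0,0,0]]'
python3 - <<'E'
from h import *
plan(619,-281,43.8,-5)
p=snapshot('top'); print([np.round(r['location'],1) for q in ('wood_tool','tool_rest') for r in place_of(p,q)[:1]])
p=snapshot('scene'); print([np.round(r['location'],1) for q in ('wood_tool','tool_rest') for r in place_of(p,q)[:1]])
p=snapshot('wrist'); print([np.round(r['location'],1) for q in ('wood_tool','tool_rest') for r in place_of(p,q)[:1]]); tool(p,'wood_tool',70); save(p,'w13.png')
E
```

```text
time: 34.38
tool_pos: [619.5, -282.2, 73.7]
tcp_rot: [179.9, -0.1, -5.1]
ft_force: [0.3, -0.4, 0.8]
finger_gap: 11.4
grip_force: 40.2
time: 34.63
tool_pos: [619.3, -282.0, 73.3]
tcp_rot: [180.0, -0.1, -5.1]
ft_force: [-0.1, -0.2, 0.2]
finger_gap: 11.8
grip_force: 40.2
at [ 619.3 -282.    73.3] rpy [ 1.7995e+02 -1.1000e-01 -5.0600e+00] t 34.63 | turn z rad -0.001 then cm [-0.04 -0.1   2.95]
[]
[array([ 618.8, -285. ,   50. ]), array([ 613.2, -316.9,   -4.6])]
[array([ 618. , -283.4,   49.8]), array([ 614.4, -320.4,    2.9])]
wood_tool 0.69 yaw -5.1698675 len 121.39073 wid 12.202179 ends [ 573.2921 -277.6987] [ 694.189   -288.63705] px 263 292 109 366
```

```bash
python3 -m handwheel '[[-1,0,0,1,0,0,0],[-1,0,0,0.9,0,0,0],[-1,0,0,0.5,0,0,0],[-1,0,0,0.2,0,0,0],[-1,0,0,0,0,0,0],[-1,0,0,0,0,0,0],[-1,0,0,0,0,0,0],[-1,0,0,0,0,0,0]]'
python3 -m handwheel '[[-1,0,0,0.1,0,0,0],[-1,0,0,0,0,0,0],[-1,0,0,0,0,0,0],[-1,0,0,0,0,0,0]]'; python3 -m handwheel '[[-1,0,0,0.1,0,0,0],[-1,0,0,0,0,0,0],[-1,0,0,0,0,0,0],[-1,0,0,0,0,0,0]]'
```

```text
time: 35.8
tool_pos: [618.7, -281.6, 45.7]
tcp_rot: [-180.0, -0.0, -5.1]
ft_force: [0.2, -0.1, -0.2]
finger_gap: 11.8
grip_force: 40.2
time: 36.13
tool_pos: [618.7, -281.6, 44.8]
tcp_rot: [-180.0, 0.0, -5.1]
ft_force: [-0.5, 0.6, 0.3]
finger_gap: 11.9
grip_force: 40.2
time: 36.47
tool_pos: [618.9, -281.7, 44.0]
tcp_rot: [180.0, -0.0, -5.1]
ft_force: [1.0, -0.6, 0.5]
finger_gap: 11.5
grip_force: 40.4
```

```bash
python3 -m handwheel '[[-1,0,0,0.05,0,0,0],[-1,0,0,0,0,0,0],[-1,0,0,0,0,0,0],[-1,0,0,0,0,0,0]]'; python3 -m handwheel '[[-1,0,0,0.05,0,0,0],[-1,0,0,0,0,0,0],[-1,0,0,0,0,0,0],[-1,0,0,0,0,0,0]]'
```

```text
time: 36.8
tool_pos: [618.9, -281.7, 44.0]
tcp_rot: [180.0, -0.0, -5.1]
ft_force: [-1.8, 1.3, 4.5]
finger_gap: 11.8
grip_force: 40.8
time: 37.13
tool_pos: [618.9, -281.7, 44.0]
tcp_rot: [180.0, -0.0, -5.1]
ft_force: [-2.9, 2.1, 8.7]
finger_gap: 11.8
grip_force: 41.2
```

```bash
python3 -m handwheel '[[-0.2,0,0,0,0,0,0],[-0.2,0,0,0,0,0,0],[-0.2,0,0,0,0,0,0],[-0.2,0,0,0,0,0,0],[-0.2,0,0,0,0,0,0],[-0.2,0,0,-1.5,0,0,0],[-0.2,0,0,-3,0,0,0],[0.5,0,0,-4,0,0,0],[1,0,0,-4,0,0,0],[1,0,0,-2.5,0,0,0],[1,0,0,0,0,0,0],[1,0,0,0,0,0,0]]'
python3 -m handwheel '[[1,0,0,0,0,0,0],[1,0,0,0,0,0,0],[1,0,0,0,0,0,0],[1,0,0,0,0,0,0]]'
python3 - <<'E'
from h import *
p=snapshot('wrist'); save(p,'w14.png'); print([np.round(r['location'],1) for q in ('wood_tool','tool_rest') for r in place_of(p,q)[:1]]); tool(p,'wood_tool',34)
p=snapshot('top'); print([np.round(r['location'],1) for q in ('wood_tool','tool_rest','black_tool') for r in place_of(p,q)[:1]]); tool(p,'wood_tool',34); tool(p,'black_tool')
plan(428,-302,190,-20)
E
```

```text
time: 38.13
tool_pos: [620.3, -282.5, 197.4]
tcp_rot: [179.8, -0.3, -5.1]
ft_force: [0.0, 0.9, -0.6]
finger_gap: 85.1
grip_force: 0.0
time: 38.47
tool_pos: [617.9, -281.2, 191.0]
tcp_rot: [-179.9, 0.1, -5.1]
ft_force: [0.1, 0.4, -1.1]
finger_gap: 85.5
grip_force: 0.0
[array([ 617.3, -286.1,   21. ]), array([ 616.2, -316.5,    2. ])]
wood_tool 0.84 yaw -5.1369133 len 148.24384 wid 13.925215 ends [ 546.6978 -275.3299] [ 694.34625 -288.60306] px 271 286 109 267
[array([613.2, 299.6,  -3.6])]
at [ 618.7 -281.6  192.8] rpy [180.    -0.    -5.05] t 38.97 | turn z rad 0.261 then cm [-17.22   8.44   0.28]
```

```bash
python3 -m handwheel '[[1,0,0,0,0,0,0.087],[1,0,0,0,0,0,0.087],[1,0,0,0,0,0,0.087],[1,-2,1,0,0,0,0],[1,-3.3,1.6,0,0,0,0],[1,-3.5,1.7,0,0,0,0],[1,-3.5,1.7,0,0,0,0],[1,-2.9,1.4,0,0,0,0],[1,-1.5,0.8,0,0,0,0],[1,-0.5,0.2,0,0,0,0],[1,0,0,0,0,0,0],[1,0,0,0,0,0,0]]'
python3 -m handwheel '[[1,0,0,0,0,0,0],[1,0,0,0,0,0,0],[1,0,0,0,0,0,0],[1,0,0,0,0,0,0]]'
python3 - <<'E'
from h import *
p=snapshot('wrist'); save(p,'w15.png'); print([np.round(r['location'],1) for r in place_of(p,'black_tool')[:1]]); tool(p,'black_tool')
plan(428,-302,19.8,-20)
for n in ('top','scene'):
    p=snapshot(n); print(n,[np.round(r['location'],1) for q in ('wood_tool','tool_rest','black_tool') for r in place_of(p,q)[:1]]); tool(p,'black_tool')
E
```

```text
time: 39.97
tool_pos: [429.0, -301.8, 193.3]
tcp_rot: [180.0, -0.1, -20.0]
ft_force: [0.4, -0.2, 0.4]
finger_gap: 85.5
grip_force: 0.0
time: 40.3
tool_pos: [428.9, -301.4, 192.6]
tcp_rot: [-180.0, 0.0, -20.0]
ft_force: [-0.4, -0.7, -0.5]
finger_gap: 85.3
grip_force: 0.0
[array([ 4.284e+02, -2.986e+02,  2.000e-01])]
black_tool 0.55 yaw -20.22455 len 145.75269 wid 13.9615345 ends [ 362.95776 -277.63733] [ 499.72406 -328.02408] px 271 285 111 255
at [ 428.5 -301.5  192.6] rpy [-1.7999e+02  2.0000e-02 -1.9990e+01] t 40.45 | turn z rad 0.0 then cm [-0.03  0.06 17.28]
top [array([ 622. , -283. ,   22.7]), array([ 6.160e+02, -3.168e+02,  5.000e-01]), array([ 427.1, -303.1,    5.1])]
black_tool 0.82 yaw -19.963066 len 104.892235 wid 15.077406 ends [ 362.02512 -277.87585] [ 460.6147  -313.68756] px 419 441 252 301
scene [array([ 614.8, -279.6,   23.7]), array([ 615.5, -317.5,   -3.4]), array([611.5,  88.3,   3.8])]
black_tool 0.53 yaw -19.54965 len 138.88206 wid 31.920662 ends [ 362.8981 -271.7401] [ 493.77386 -318.21332] px 167 209 158 179
```

```bash
python3 -m handwheel '[[1,0.3,0,2,0,0,0],[1,0,0,3.5,0,0,0],[1,0,0,3.5,0,0,0],[1,0,0,3.5,0,0,0],[1,0,0,2.5,0,0,0],[1,0,0,1.5,0,0,0],[1,0,0,0.7,0,0,0],[1,0,0,0,0,0,0],[1,0,0,0,0,0,0],[1,0,0,0,0,0,0],[1,0,0,0,0,0,0]]' 40
python3 -m handwheel '[[0,0,0,0,0,0,0],[-1,0,0,0,0,0,0],[-1,0,0,0,0,0,0],[-1,0,0,0,0,0,0],[-1,0,0,0,0,0,0],[-1,0,0,0,0,0,0],[-1,0,0,0,0,0,0],[-1,0,0,0,0,0,0],[-1,0,0,0,0,0,0],[-1,0,0,0,0,0,0],[-1,0,0,0,0,0,0],[-1,0,0,0,0,0,0]]' 40
```

```text
time: 41.87
tool_pos: [432.3, -303.7, 22.7]
tcp_rot: [179.9, -0.2, -20.0]
ft_force: [0.9, 0.4, 1.0]
finger_gap: 85.6
grip_force: 0.0
time: 42.87
tool_pos: [431.3, -302.8, 21.0]
tcp_rot: [180.0, -0.0, -20.0]
ft_force: [0.4, -0.1, 2.4]
finger_gap: 11.5
grip_force: 40.3
```

```bash
python3 -m handwheel '[[-1,0,0,-0.5,0,0,0],[-1,0,0,-1.5,0,0,0],[-1,0,0,-2.5,0,0,0],[-1,0,0,-3,0,0,0],[-1,0,0,-3,0,0,0],[-1,0,0,-2,0,0,-0.05],[-1,0,0,-0.7,0,0,-0.07],[-1,0,0,0,0,0,-0.07],[-1,0,0,0,0,0,-0.05],[-1,0,0,0,0,0,-0.022],[-1,0,0,0,0,0,0],[-1,0,0,0,0,0,0]]'
python3 - <<'E'
from h import *
plan(612,-360.8,150,-5.05)
p=snapshot('wrist'); save(p,'w16.png'); tool(p,'black_tool',145)
E
```

```text
time: 43.87
tool_pos: [430.9, -302.5, 152.5]
tcp_rot: [-180.0, 0.0, -5.1]
ft_force: [-0.0, -0.1, 0.2]
finger_gap: 11.8
grip_force: 40.0
at [ 430.9 -302.5  152.5] rpy [-1.7998e+02  4.0000e-02 -5.0800e+00] t 43.87 | turn z rad -0.001 then cm [18.55  4.22  0.25]
black_tool 0.65 yaw -5.1835585 len 126.76878 wid 12.669558 ends [ 379.4637  -298.04083] [ 505.71405 -309.494  ] px 263 292 111 367
```

```bash
python3 -m handwheel '[[-1,1,0.2,0,0,0,0],[-1,2.2,0.5,0,0,0,0],[-1,3,0.7,0,0,0,0],[-1,3.2,0.7,0,0,0,0],[-1,3.2,0.7,0,0,0,0],[-1,3,0.7,0,0,0,0],[-1,2,0.5,0.5,0,0,0],[-1,1,0.2,2,0,0,0],[-1,0,0,2.5,0,0,0],[-1,0,0,2,0,0,0],[-1,0,0,1,0,0,0],[-1,0,0,0,0,0,0]]'
python3 -m handwheel '[[-1,0,0,0,0,0,0],[-1,0,0,0,0,0,0],[-1,0,0,0,0,0,0],[-1,0,0,0,0,0,0]]'
python3 - <<'E'
from h import *
plan(612,-360.8,45,-5.05)
p=snapshot('wrist'); save(p,'w17.png'); tool(p,'black_tool',70); tool(p,'wood_tool',34)
for n in ('wrist','top','scene'):
    p=snapshot(n); print(n,[(q,np.round(r['location'],1)) for q in ('wood_tool','tool_rest','black_tool') for r in place_of(p,q)[:1]])
E
```

```text
time: 44.97
tool_pos: [610.6, -359.2, 68.4]
tcp_rot: [-179.8, 0.3, -5.0]
ft_force: [-0.4, 0.2, -0.2]
finger_gap: 11.6
grip_force: 40.0
time: 45.3
tool_pos: [613.7, -361.5, 75.0]
tcp_rot: [179.9, -0.2, -5.0]
ft_force: [-0.7, 0.1, -0.4]
finger_gap: 12.0
grip_force: 40.0
at [ 613.7 -361.5   75. ] rpy [ 1.7991e+02 -1.6000e-01 -5.0100e+00] t 45.3 | turn z rad 0.001 then cm [-0.18 -0.05  3.  ]
black_tool 0.74 yaw -5.1554947 len 122.8179 wid 12.817101 ends [ 565.4701  -357.34534] [ 687.79114 -368.38162] px 263 292 113 366
wood_tool 0.78 yaw -5.258928 len 149.82681 wid 17.946056 ends [ 545.4678  -277.42242] [ 694.6639  -291.15506] px 116 164 114 356
wrist [('wood_tool', array([ 620.4, -284. ,   22.4])), ('tool_rest', array([ 616.2, -320.1,    3.6])), ('black_tool', array([ 611.1, -358. ,   53.4]))]
top [('wood_tool', array([ 619.4, -282.8,   24.2])), ('tool_rest', array([ 6.146e+02, -3.169e+02,  1.000e-01]))]
scene [('wood_tool', array([ 618.5, -283.4,   24.8])), ('tool_rest', array([ 616.1, -317.5,   -5.3])), ('black_tool', array([ 609.7, -362.7,   54.3]))]
```

```bash
python3 -m handwheel '[[-1,0,-0.1,1,0,0,0],[-1,0,0,0.9,0,0,0],[-1,0,0,0.5,0,0,0],[-1,0,0,0.1,0,0,0],[-1,0,0,0,0,0,0],[-1,0,0,0,0,0,0],[-1,0,0,0,0,0,0],[-1,0,0,0,0,0,0]]'
python3 -m handwheel '[[-1,0,0,0.1,0,0,0],[-1,0,0,0,0,0,0],[-1,0,0,0,0,0,0],[-1,0,0,0,0,0,0]]'
```

```text
time: 46.72
tool_pos: [613.1, -360.0, 48.3]
tcp_rot: [180.0, -0.0, -5.0]
ft_force: [0.7, -0.2, -0.1]
finger_gap: 11.9
grip_force: 40.0
time: 47.05
tool_pos: [612.9, -359.7, 46.9]
tcp_rot: [180.0, -0.0, -5.0]
ft_force: [-0.3, 0.1, -0.2]
finger_gap: 12.0
grip_force: 40.0
```

```bash
python3 -m handwheel '[[-1,-0.1,0,0.1,0,0,0],[-1,0,0,0,0,0,0],[-1,0,0,0,0,0,0],[-1,0,0,0,0,0,0]]'; python3 -m handwheel '[[-1,0,0,0.1,0,0,0],[-1,0,0,0,0,0,0],[-1,0,0,0,0,0,0],[-1,0,0,0,0,0,0]]'
```

```text
time: 47.38
tool_pos: [611.8, -359.6, 45.7]
tcp_rot: [-180.0, 0.0, -5.0]
ft_force: [-1.4, -0.4, -0.5]
finger_gap: 11.5
grip_force: 40.0
time: 47.72
tool_pos: [612.1, -359.8, 45.0]
tcp_rot: [180.0, -0.0, -5.0]
ft_force: [-0.3, -1.1, 1.8]
finger_gap: 11.4
grip_force: 40.2
```

```bash
python3 -m handwheel '[[-1,0,0,0.05,0,0,0],[-1,0,0,0,0,0,0],[-1,0,0,0,0,0,0],[-1,0,0,0,0,0,0]]'
```

```text
time: 48.05
tool_pos: [612.1, -359.8, 45.0]
tcp_rot: [180.0, -0.0, -5.0]
ft_force: [-2.1, -0.2, 5.2]
finger_gap: 11.6
grip_force: 40.6
```

Contact made; releasing with a small opening and rising.

```bash
python3 -m handwheel '[[-0.2,0,0,0,0,0,0],[-0.2,0,0,0,0,0,0],[-0.2,0,0,0,0,0,0],[-0.2,0,0,0,0,0,0],[-0.2,0,0,0,0,0,0],[-0.2,0,0,-1.5,0,0,0],[-0.2,0,0,-3,0,0,0],[-0.2,0,0,-4,0,0,0],[-0.2,0,0,-4,0,0,0],[-0.2,0,0,-2.5,0,0,0],[-0.2,0,0,0,0,0,0],[-0.2,0,0,0,0,0,0]]'
python3 -m handwheel '[[-0.2,0,0,0,0,0,0],[-0.2,0,0,0,0,0,0],[-0.2,0,0,0,0,0,0],[-0.2,0,0,0,0,0,0],[-0.2,0,0,0,0,0,0]]'
python3 - <<'E'
from h import *
for n in ('wrist','top','scene'):
    p=snapshot(n)
    for q in N: print(n,q,[(np.round(r['location'],1).tolist(),round(r['conf'],2)) for r in place_of(p,q)[:1]])
    if n=='wrist':
        save(p,'w18.png'); tool(p,'black_tool',34); tool(p,'wood_tool',34)
plan(500,-200,250,0)
E
```

```text
time: 49.05
tool_pos: [613.4, -360.7, 199.2]
tcp_rot: [179.8, -0.3, -5.0]
ft_force: [-0.8, 0.2, -0.9]
finger_gap: 34.3
grip_force: 0.0
time: 49.47
tool_pos: [611.4, -359.3, 193.0]
tcp_rot: [-179.9, 0.1, -5.0]
ft_force: [-0.6, -0.7, -0.3]
finger_gap: 34.1
grip_force: 0.0
wrist red_pot []
wrist blue_pot [([629.7, -101.4, 5.4], 0.58)]
wrist bust []
wrist wood_tool [([618.0, -284.8, 21.1], 0.77)]
wrist black_tool [([611.8, -355.0, 27.2], 0.85)]
wrist red_tray []
wrist blue_tray [([628.3, -94.1, 6.8], 0.9)]
wrist turntable []
wrist tool_rest [([615.1, -321.5, 2.7], 0.96)]
black_tool 0.61 yaw -4.906128 len 147.86801 wid 15.517838 ends [ 538.2512  -353.39453] [ 685.57745 -366.0407 ] px 269 286 112 268
wood_tool 0.65 yaw -5.2164893 len 149.14606 wid 15.313723 ends [ 545.65515 -276.73233] [ 694.1835  -290.29257] px 183 207 110 267
top red_pot [([606.6, 89.2, 2.1], 0.55)]
top blue_pot [([632.0, -102.6, 3.6], 0.9)]
top bust [([614.1, 295.5, 21.2], 0.68)]
top wood_tool []
top black_tool [([610.1, -359.4, 29.2], 0.53)]
top red_tray [([608.9, 91.6, 1.0], 0.92)]
top blue_tray [([630.4, -95.8, -0.6], 0.62)]
top turntable [([613.9, 297.7, -3.4], 0.77)]
top tool_rest [([616.3, -317.3, -1.9], 0.7)]
scene red_pot [([609.4, 94.1, 6.2], 0.73)]
scene blue_pot [([631.9, -98.2, -1.9], 0.8)]
scene bust [([614.7, 294.8, 21.4], 0.59)]
scene wood_tool []
scene black_tool [([612.7, -362.6, 26.5], 0.88)]
scene red_tray [([608.3, 89.7, 1.3], 0.87)]
scene blue_tray [([632.2, -96.8, -0.9], 0.97)]
scene turntable [([616.8, 298.5, 2.0], 0.55)]
scene tool_rest [([614.1, -319.3, -3.4], 0.73)]
at [ 611.9 -359.6  194.3] rpy [-180.    0.   -5.] t 51.07 | turn z rad -0.087 then cm [-11.19 -15.96  -5.57]
```

```bash
python3 - <<'E'
from h import *
p=snapshot('scene'); a=np.linspace(0,6.28,60)
for q,x,y,z,h,r in (('red_pot',611,90.5,4,50,18),('blue_pot',632,-98.5,4,50,18),('bust',614.8,296.6,20,70,18)):
    P=np.array([proj(p,[x+r*np.cos(t),y+r*np.sin(t),k]) for t in a for k in (z,z+h)])
    for m in trace(p,q)[:1]:
        v,u=np.nonzero(m['pixels']); print(q,'seen',u.min(),u.max(),v.min(),v.max(),'expected',P.min(0).round(),P.max(0).round())
E
```

```text
red_pot seen 296 315 229 257 expected [297. 227.] [317. 259.]
blue_pot seen 207 226 212 239 expected [206. 211.] [226. 241.]
bust seen 401 428 248 285 expected [402. 241.] [432. 284.]
```

Everything is upright and in place.

```bash
python3 -c "
from bench import hand_in
print(hand_in())"
```

```text
the job is handed in; nothing more can be done
None
```

The job is handed in: both pots stand in their own trays, the bust is upright in the middle of the turntable, both tools lie one per slot across the rest, and the arm is clear; camera checks agreed, about 51 s on the robot's clock.

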